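# Hold a new drawer pull on the tool chest for fastening

## Robot

A 6-joint arm with a two-finger parallel gripper is mounted at the origin on the work surface. World frame = base frame: x ahead of the robot, y to its left, z up, the work surface at z = 0. Lengths are in mm, angles in degrees, forces in N, time in s.
With the tool pointing down it reaches from about 375 to 750 mm from the base axis. Payload 9 kg.
Tool frame: the origin (TCP) lies at the very end of the fingers, on their centre line; the grasp point (between the pads) lies 19 mm behind it; z points along the fingers, y is the line along which they close (so a half turn about z gives the same grasp; the last joint's range is limited). The gripper opens to 85 mm and grips with 20 to 120 N. Pads are 22 mm wide; open, the fingers measure 114 mm over their backs; the gripper's body (76 mm by 85 mm) begins 54 mm behind the grasp point. The pads swing forward as they close: fully open they stand 13 mm farther back than shut.
Start: joints at [50.724, 5.964, 5.575, 89.605, 0, 77.527], TCP at [270.566, 535.57, 193.231] pointing down, gripper open.
Joint ranges: [-171.21, 171.21], [-48.23, 106.86], [-62.78, 66.21], [-105.2, 120.99], [-86.42, 89.51], [-180, 180]. Speed limits (degrees/s): [127.2, 127.2, 147.25, 180, 180, 180].

## Interface

Orientations are given as a 3x3 rotation matrix whose columns are the frame's x, y, z axes.
In Python, from cell import arm, get_image, ticket, spotter gives the robot as it stands.
- The arm moves only by the shell command python3 -m handwheel 'ROWS' [FORCE]. ROWS is JSON, a list that holds one entry, the list of rows, each a list of 7 numbers: the shift along the tool's x, y, z each as a share of 25 mm, from -1 to 1, then the turn, a rotation vector about the tool's x, y, z each as a share of 0.1 rad, from -1 to 1, then the closure, from 0 (fully open) to 1 (shut). A call has 1 to 12 rows; each row shifts and turns the commanded pose from where the row before left it, along the tool's axes as they then stand; what a row does not reach is not made up. A row lasts 1/10 s, in which the tool goes at most 50 mm and 8.59 degrees, less where a joint would pass 70% of its speed; a pose out of reach is approached as far as the arm can. A call with a number of a shift or a turn outside -1 to 1 is refused whole. A call with a gripper value outside its range is refused whole. The fingers move at their own pace and stop on an object; FORCE is the grip in N (left out, the last holds). Time passes only in rows, so rows that do not move let the fingers close. It gives the time, the measured TCP pose, the force, the opening and the grip force at its end, in the units of the state.
- arm.get_state(): the state, without advancing time (a new reading comes with each control period).
- get_image(name): name is "scene" or "top" or "wrist"; returns a dict with "pixels" (400x640x3 uint8, blue, green, red), "mtx" (3x3 intrinsics, pixels), "dist_coeffs" ([k1, k2, p1, p2, k3] as OpenCV has them; the pictures are not rectified), "eye" and "attitude" of the camera in the world. Camera axes: x right, y up, looking along -z (the intrinsics and any distortion apply to the point x, -y, -z); pixel columns grow to the right and rows downward; lengths in mm; the calibration is good to about 2 mm. A picture is of the moment at which its call begins. There is no depth.
- ticket.job_done(): hands the job in; it is judged then, once.
Trained networks look in the newest picture that a camera, given by its name, has taken for a name from the list of things; names that differ only in an ending like _2 or _b are one class to them, and where a whole thing is asked for, a point or a joint stands for the part that bears it (a point fixed in the world has none). Each returns a list of dicts, best first, with "p" (0 to 1); they miss things now and then, are a little off and sometimes report something else, mostly with a low value. They report only what shows in the picture. A call takes as long as a camera call. They do not tell look-alikes from the thing itself.
- spotter.look_for(label, camera): "extent" ([left, top, right, bottom] in pixels, round what is visible of it).
- spotter.tip_of(label, camera): "xy" ([column, row] in pixels: a listed point, or the origin of a listed thing).
The state is a dict: "clock": time; "q": joint angles; "dq": joint speeds; "tau": joint torques, N m; "ee_pos": TCP position; "ee_rot": TCP orientation; "ft_force": force on the tool from outside, world axes, zero at the start; "torque": the same for the moment, N m; "grip_width": finger opening in mm; "finger_force": force on a finger pad.
Only numpy, scipy, OpenCV 4.12 (cv2) and the standard library are available. Lean on these libraries where they do the work, as an engineer would, in place of code of your own. Each camera call takes 0.05 s, during which the arm holds its last target. There are 200 camera calls.

## Task

The drawer of the small red tool chest on the bench has been left pulled out: first push it fully home until it clicks into its detent, flush with the chest. Then pick up the new drawer pull by its wooden grip and press its steel plate flat and upright against the drawer front, wholly inside the bare-metal patch where the old pull sat, with a steady push of about 12 newtons (the weight of a full one-litre bottle) so that a mate can fasten it. Finish while still holding it pressed there; do not let go, and leave the tin, the hammer and the spanner where they are.

Things in the scene. Friction and masses are not known exactly. Their poses are not given: they have to be found in the camera images.
- drawer (a joint): How far the drawer is pulled out of the chest, in m: 0 is home, grows as it opens along the chest's +x, at most 0.15. It slides with about 1 N of friction; from 17 mm on a sprung detent ball resists (about 3 N in all), and from about 6 mm it snaps the drawer home and keeps it there.
- buffer (a joint): How far the drawer runners are pressed in against their sprung buffers at the back of the chest, in m: 0 when nobody pushes, at most 0.020. The home drawer gives way only above 3 N, then 1 mm for each further newton (0.009 at 12 N), and comes back when released.
- patch (a point): Centre of the bare-metal patch on the red drawer front; moves with the drawer. The point lies on the front face, 76 mm above the bench. x points out of the drawer front (horizontal, away from the robot), y along the front, z up. The patch is 108 mm wide (y) and 64 mm high (z). The flat drawer front is 236 mm wide and reaches from 26 to 112 mm above the bench, without any handle.
- chest: Red steel tool chest fixed to the bench, 250 mm wide (y), 200 mm deep, 116 mm high (118 mm with the black mat on its top); it faces away from the robot. Origin: at bench level under the middle of its front face, x out of the front (the drawer opens that way), z up. The drawer front is flush with the chest's front face when home, and sinks into the chest when pressed harder. It carries the drawer.
- pull_grip (a point): Centre of the wooden grip of the new drawer pull, which stands upright and loose on the bench, 0.24 kg: a block 60 mm deep (x), 16 mm wide (y), 46 mm high (z, the point is 23 mm above its underside). The steel back plate is on the -x end of the grip. To grip it, close on the two faces across y. To mount it, its x, y, z point like those of the patch.
- pull_face (a point): Middle of the flat mounting face of the pull, 35 mm from the grip's centre towards -x and at the same height. The steel plate is 90 mm wide (y), 46 mm high (z) and 5 mm thick; the axes are those of the pull.
- pull: The new drawer pull itself; origin 23 mm below the grip's centre, in the plane of its underside; same axes as the grip.
- tin: Bystander: closed steel tin, 72 mm across and 100 mm high, standing on the bench; origin at the centre of its underside.
- hammer: Bystander: hammer lying flat along y on the bench beyond the drawer.
- spanner: Bystander: spanner lying flat along y on the bench, beyond and to the right of the drawer.
There are look-alikes about, which are no part of the job. Leave any purple or yellow look-alike of the pull alone.

How it is judged:
By the outcome, as a careful person would: the job done as asked, in the order asked, and still so for the second after the job is handed in, while the arm keeps its last pose, push and grip.
It also fails if it takes over 58 s, if anything falls off the work surface, if the arm or the gripper's body presses on something with over 40 N, if the wrist force passes 120 N, or if a joint passes its speed limit or range.

## Working session

There is one attempt and no reset: what is moved stays moved. The work goes in short steps, Python scripts to look and compute and a shell command to move; the robot and the scene stay as the last step left them, time stands still between calls to the robot, and variables do not carry over. Pictures are saved under pics/ and viewed, at most 10 in all, crops included, and the job is handed in when it is done.

```bash
mkdir -p pics; ls; cat > h.py <<'E'
import numpy as np, cv2
from cell import arm, get_image, ticket, spotter
def pix2ray(im,uv):
    p=cv2.undistortPoints(np.array([[uv]],float),np.array(im["mtx"]),np.array(im["dist_coeffs"]))[0,0]
    d=np.array(im["attitude"])@np.array([p[0],-p[1],-1.0]); return np.array(im["eye"],float),d
def onz(im,uv,z):
    e,d=pix2ray(im,uv); return e+d*(z-e[2])/d[2]
def proj(im,P):
    A=np.array(im["attitude"]);c=A.T@(np.array(P,float)-np.array(im["eye"]))
    c=c*[1,-1,-1]
    return cv2.projectPoints(c.reshape(1,1,3),np.zeros(3),np.zeros(3),np.array(im["mtx"]),np.array(im["dist_coeffs"]))[0].ravel()
E
python3 - <<'E'
from h import *
a=get_image("scene");b=get_image("top")
cv2.imwrite("pics/scene1.png",a["pixels"]);cv2.imwrite("pics/top1.png",b["pixels"])
for n,im in(("scene",a),("top",b)):
    print(n,np.round(im["eye"]),np.round(im["attitude"],2).tolist())
    for l in("patch","pull_grip","pull_face","tin","hammer","spanner","chest"):
        print(l,[(np.round(r["xy"]).tolist(),round(r["p"],2)) for r in spotter.tip_of(l,n)])
print(np.round(arm.get_state()["ee_rot"],3).tolist())
E
```

```text
pics
scene [1269.  265. 1051.] [[-0.39, -0.72, 0.58], [0.92, -0.3, 0.24], [-0.0, 0.63, 0.78]]
patch [([314.0, 200.0], 0.77)]
pull_grip [([236.0, 148.0], 0.91), ([184.0, 236.0], 0.88), ([271.0, 168.0], 0.76), ([242.0, 192.0], 0.56)]
pull_face [([246.0, 183.0], 0.85), ([265.0, 161.0], 0.81), ([180.0, 224.0], 0.73), ([239.0, 138.0], 0.58)]
tin [([436.0, 259.0], 0.58)]
hammer [([343.0, 272.0], 0.94)]
spanner [([244.0, 231.0], 0.72)]
chest [([326.0, 204.0], 0.95)]
top [ 448.  -23. 1368.] [[0.03, 1.0, -0.07], [-1.0, 0.03, 0.03], [0.03, 0.07, 1.0]]
patch [([322.0, 209.0], 0.78)]
pull_grip [([453.0, 268.0], 0.93), ([395.0, 253.0], 0.82), ([435.0, 131.0], 0.78), ([408.0, 209.0], 0.58)]
pull_face [([445.0, 142.0], 0.74), ([411.0, 221.0], 0.73), ([407.0, 259.0], 0.71), ([456.0, 283.0], 0.54)]
tin [([183.0, 207.0], 0.57)]
hammer [([265.0, 154.0], 0.61)]
spanner [([388.0, 168.0], 0.93)]
chest [([319.0, 230.0], 0.57)]
[[-0.893, 0.451, 0.0], [0.451, 0.893, 0.0], [-0.0, 0.0, -1.0]]
```

View pics/scene1.png

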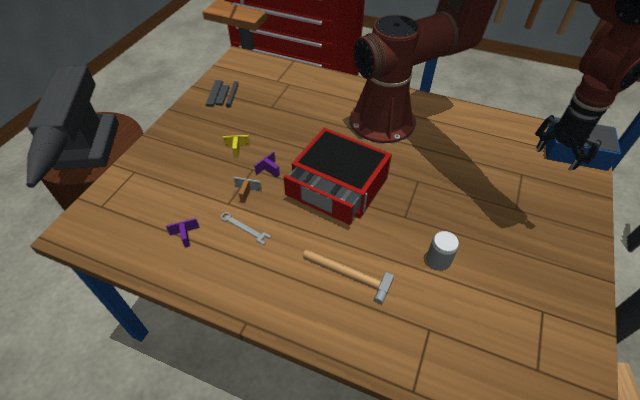

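View pics/top1.png

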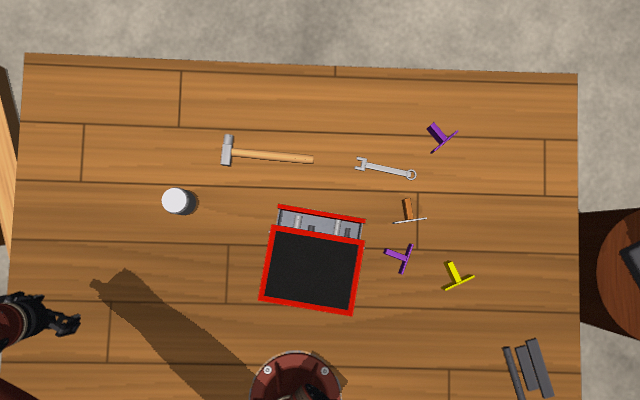

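The bench shows four pull-shaped things. In the top view they are purple (395,253), purple (435,131), yellow (453,268), and wood with a steel plate (408,209), which is at (242,192) in the scene view. The wood and steel one is my choice. The drawer is pulled out at top (320,220), the hammer is at (265,154), the spanner at (388,168) and the tin at (178,200).

```bash
python3 - <<'E'
from h import *
im=get_image("top"); px=im["pixels"]
c=px[110:330,240:480]; cv2.imwrite("pics/crop1.png",cv2.resize(c[70:140,100:220],None,fx=6,fy=6,interpolation=cv2.INTER_CUBIC))
# black mat
g=px.max(2); m=((g<60)&(np.arange(640)[None]>240)&(np.arange(640)[None]<380)&(np.arange(400)[:,None]>200)&(np.arange(400)[:,None]<330)).astype(np.uint8)
n,l,s,_=cv2.connectedComponentsWithStats(m); k=1+s[1:,4].argmax()
r=cv2.minAreaRect(np.argwhere(l==k)[:,::-1].astype(np.float32)); B=cv2.boxPoints(r)
print("mat px",B.round(1).tolist(),"world",[onz(im,p,118).round(0).tolist() for p in B])
# red outline
b=px.astype(int); m=((b[...,2]>120)&(b[...,1]<50)&(b[...,0]<50)).astype(np.uint8); m[:, :250]=0;m[:,380:]=0;m[:190]=0;m[330:]=0
pts=np.argwhere(m)[:,::-1].astype(np.float32)
w=np.array([onz(im,p,114) for p in pts])[:,:2]
r=cv2.minAreaRect(w.astype(np.float32)); print("red rect z114",r, cv2.boxPoints(r).round().tolist())
sc=get_image("scene")
print("grip",onz(im,(408,209),23).round(), onz(sc,(242,192),23).round(),"face",onz(im,(411,221),23).round(),onz(sc,(246,183),23).round())
print("patch top",onz(im,(322,209),76).round(),"scene",onz(sc,(314,200),76).round())
for n,p,z in(("spanL",(357,162),5),("spanR",(413,175),5),("hamhead",(228,150),10),("hamend",(313,160),10),("tin",(178,200),100)): print(n,onz(im,p,z).round())
E
```

```text
mat px [[264.0, 295.1000061035156], [275.29998779296875, 230.3000030517578], [358.1000061035156, 244.6999969482422], [346.79998779296875, 309.5]] world [[293.0, 87.0, 118.0], [460.0, 64.0, 118.0], [429.0, -154.0, 118.0], [261.0, -128.0, 118.0]]
red rect z114 ((388.3372802734375, -37.079620361328125), (248.9534149169922, 255.6444854736328), 81.77728271484375) [[244.0, -142.0], [497.0, -179.0], [533.0, 68.0], [280.0, 104.0]]
grip [ 532. -303.   23.] [ 542. -302.   23.] face [ 498. -312.   23.] [ 502. -309.   23.]
patch top [522. -58.  76.] scene [524. -58.  76.]
spanL [ 665. -157.    5.]
spanR [ 632. -320.    5.]
hamhead [687. 213.  10.]
hamend [666. -30.  10.]
tin [533. 323. 100.]
```

View pics/crop1.png

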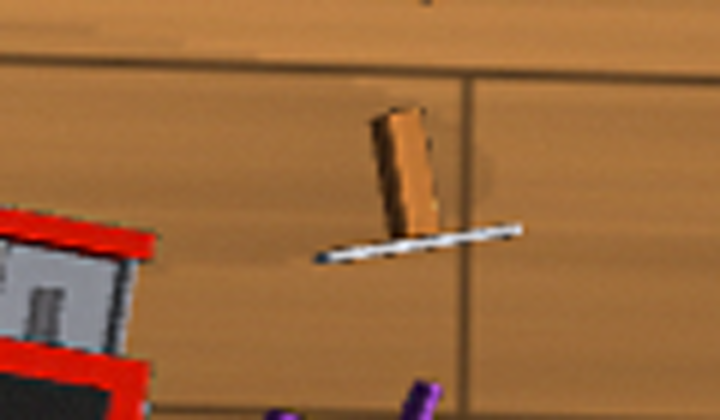

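The close crop confirms it: a wooden grip at crop (405,170) with the steel plate from (320,258) to (522,230), yaw about +9°. The chest yaw is about -8.2°, the patch is near (516,-57), and the drawer is about 55 mm out.

```bash
cat >> h.py <<'E'
def to(P,yaw=None):
    "shift to P in tool units (after turning so the tool's x points at yaw+180), and the turn about tool z"
    s=arm.get_state();R=np.array(s["ee_rot"]);p=np.array(s["ee_pos"])
    t=np.zeros(3)
    if yaw is not None:
        a=np.deg2rad(yaw);Rt=np.array([[-np.cos(a),-np.sin(a),0],[-np.sin(a),np.cos(a),0],[0,0,-1]]);t=cv2.Rodrigues(R.T@Rt)[0].ravel();R=Rt
    print("t",s["clock"],"pos",p.round(1),"shift",(R.T@(np.array(P,float)-p)/25).round(2),"turn",(t/.1).round(2),"q",np.round(s["q"]).tolist(),"F",np.round(s["ft_force"],1),"w",s["grip_width"],s["finger_force"])
E
python3 -m handwheel '[[[0,0,0,0,0,-0.81,1],[0,0,0,0,0,-0.81,1],[0,0,0,0,0,-0.81,1],[0,0,0,0,0,-0.82,1],[-0.72,-0.97,0,0,0,0,1],[-0.72,-0.97,0,0,0,0,1],[-0.72,-0.97,0,0,0,0,1],[-0.72,-0.97,0,0,0,0,1],[-0.72,-0.97,0,0,0,0,1],[-0.72,-0.97,0,0,0,0,1],[-0.72,-0.97,0,0,0,0,1],[-0.72,-0.97,0,0,0,0,1]]]' 60
python3 -c "
from h import *
to([600,-70,120],-8.2)"
```

```text
clock: 2.1
ee_pos: [386.0, 322.0, 193.3]
ee_rot: [[-0.99, 0.142, 0.0], [0.142, 0.99, 0.0], [-0.0, 0.0, -1.0]]
ft_force: [0.5, -0.5, -0.3]
grip_width: -0.2
finger_force: 0.0
t 2.1 pos [386.  322.  193.3] shift [-10.71 -14.3    2.93] turn [0. 0. 0.] q [25.0, -11.0, -11.0, 90.0, 0.0, 33.0] F [ 0.5 -0.5 -0.3] w -0.1513172852193597 0.0
```

```bash
python3 -m handwheel '[[[-0.8,-1,0,0,0,0,1],[-0.8,-1,0,0,0,0,1],[-0.8,-1,0,0,0,0,1],[-0.8,-1,0,0,0,0,1],[-0.8,-1,0,0,0,0,1],[-0.8,-1,0,0,0,0,1],[-0.8,-1,0,0,0,0,1],[-0.8,-1,0,0,0,0,1],[-0.8,-1,0,0,0,0,1],[-0.8,-1,0,0,0,0,1],[-0.8,-1,0,0,0,0,1],[-0.8,-1,0,0,0,0,1]]]' >/dev/null
python3 -m handwheel '[[[-0.4,-0.77,0.5,0,0,0,1],[-0.3,-0.77,0.5,0,0,0,1],[-0.3,-0.76,0.5,0,0,0,1],[0,0,0.5,0,0,0,1],[0,0,0.5,0,0,0,1],[0,0,0.4,0,0,0,1],[0,0,0,0,0,0,1],[0,0,0,0,0,0,1]]]'
python3 - <<'E'
from h import *
to([600,-70,65],-8.2)
im=get_image("wrist"); cv2.imwrite("pics/w1.png",im["pixels"])
print(np.round(im["eye"]),np.round(im["attitude"],2).tolist())
print([(np.round(r["xy"]).tolist(),round(r["p"],2),onz(im,r["xy"],76).round()) for r in spotter.tip_of("patch","wrist")])
E
```

```text
clock: 4.1
ee_pos: [596.8, -67.8, 120.9]
ee_rot: [[-0.99, 0.141, 0.0], [0.141, 0.99, 0.0], [-0.0, 0.0, -1.0]]
ft_force: [-0.2, 0.7, -0.2]
grip_width: -0.3
finger_force: 0.0
t 4.1 pos [596.8 -67.8 120.9] shift [-0.14 -0.07  2.24] turn [0.   0.   0.01] q [-19.0, 6.0, -2.0, 82.0, 0.0, -11.0] F [-0.2  0.7 -0.2] w -0.2952971274279932 0.0
[522. -57. 302.] [[0.14, -0.95, -0.29], [0.99, 0.14, 0.04], [-0.0, -0.29, 0.96]]
[([325.0, 102.0], 0.82, array([515., -55.,  76.]))]
```

View pics/w1.png

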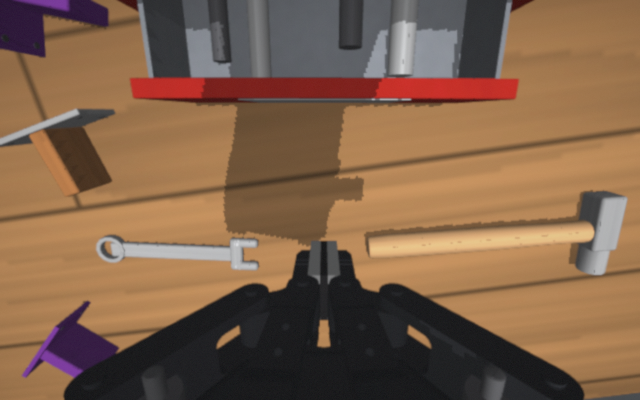

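The wrist view shows the open drawer's front edge level at row ~97, columns 131–517, parallel to the tool's y. The closed fingers are centred at (323,260), clear of the hammer and the spanner. Next I lower and push.

```bash
python3 -m handwheel '[[[0,0,0.75,0,0,0,1],[0,0,0.75,0,0,0,1],[0,0,0.75,0,0,0,1],[0.8,0,0,0,0,0,1],[0.8,0,0,0,0,0,1],[0.4,0,0,0,0,0,1],[0.3,0,0,0,0,0,1],[0.3,0,0,0,0,0,1],[0.3,0,0,0,0,0,1],[0.3,0,0,0,0,0,1]]]'
python3 -m handwheel '[[[0.3,0,0,0,0,0,1],[0.3,0,0,0,0,0,1],[0.3,0,0,0,0,0,1],[0.3,0,0,0,0,0,1]]]'
```

```text
clock: 5.2
ee_pos: [517.9, -57.2, 64.8]
ee_rot: [[-0.99, 0.142, 0.001], [0.142, 0.99, -0.0], [-0.001, 0.0, -1.0]]
ft_force: [1.9, -0.9, 1.2]
grip_width: -0.5
finger_force: 0.7
clock: 5.6
ee_pos: [487.5, -52.8, 64.5]
ee_rot: [[-0.99, 0.142, 0.0], [0.142, 0.99, -0.0], [-0.0, 0.0, -1.0]]
ft_force: [1.3, -0.2, 0.7]
grip_width: 0.1
finger_force: 0.7
```

```bash
python3 -m handwheel '[[[0.2,0,0,0,0,0,1],[0.15,0,0,0,0,0,1]]]' | sed -n 1,4p
python3 -m handwheel '[[[0.15,0,0,0,0,0,1],[0.15,0,0,0,0,0,1]]]'| sed -n 1,4p
```

```text
clock: 5.8
ee_pos: [480.1, -51.8, 64.7]
ee_rot: [[-0.99, 0.142, 0.003], [0.142, 0.99, -0.0], [-0.003, 0.0, -1.0]]
ft_force: [9.4, -0.6, -3.9]
clock: 6.0
ee_pos: [472.2, -50.6, 64.5]
ee_rot: [[-0.99, 0.142, 0.001], [0.142, 0.99, 0.0], [-0.001, 0.0, -1.0]]
ft_force: [-0.4, -0.9, 0.1]
```

```bash
python3 -m handwheel '[[[0.12,0,0,0,0,0,1],[0.12,0,0,0,0,0,1]]]' | sed -n 1,4p
python3 -m handwheel '[[[0.12,0,0,0,0,0,1],[0,0,0,0,0,0,1]]]'| sed -n 1,4p
```

```text
clock: 6.2
ee_pos: [470.3, -50.3, 64.9]
ee_rot: [[-0.99, 0.142, 0.009], [0.142, 0.99, -0.0], [-0.009, 0.001, -1.0]]
ft_force: [36.5, -2.5, -20.8]
clock: 6.4
ee_pos: [470.5, -50.4, 65.2]
ee_rot: [[-0.99, 0.142, 0.016], [0.142, 0.99, -0.001], [-0.016, 0.001, -1.0]]
ft_force: [44.0, -2.6, -25.7]
```

The force comes from the finger links meeting the chest's front rim, since the drawer had already snapped home. I'm backing off.

```bash
python3 -m handwheel '[[[-0.5,0,0,0,0,0,1],[-1,0,0,0,0,0,1],[-1,0,0,0,0,0,1],[-1,0,0,0,0,0,1],[-0.8,0,-0.5,0,0,0,0.5],[0,-0.5,-1,0,0,0,0],[0,-1,-1,0,0,0,0],[0,-1,-1,0,0,0,0],[0,-1,-1,0,0,0,0],[0,-1,0,0,0,0,0]]]'
python3 - <<'E'
from h import *
im=get_image("top"); px=im["pixels"]
b=px.astype(int); m=((b[...,2]>120)&(b[...,1]<50)&(b[...,0]<50)).astype(np.uint8); m[:, :250]=0;m[:,380:]=0;m[:190]=0;m[330:]=0
pts=np.argwhere(m)[:,::-1]
w=np.array([onz(im,p,114) for p in pts])[:,:2]
r=cv2.minAreaRect(w.astype(np.float32)); print("red rect z114",r, cv2.boxPoints(r).round().tolist())
sc=get_image("scene"); cv2.imwrite("pics/s2.png",np.vstack([cv2.resize(px[180:330,230:470],(640,400)),cv2.resize(sc["pixels"][110:235,220:420],(640,400))])[:,:][::1])
cv2.imwrite("pics/s2.png",cv2.resize(cv2.imread("pics/s2.png"),(480,600)))
to([532,-305,200],9)
E
```

```text
clock: 7.4
ee_pos: [554.1, -177.5, 180.7]
ee_rot: [[-0.99, 0.142, 0.003], [0.142, 0.99, -0.002], [-0.004, -0.002, -1.0]]
ft_force: [0.2, 0.2, -0.0]
grip_width: 84.7
finger_force: 0.0
red rect z114 ((368.579833984375, 20.081619262695312), (141.67750549316406, 199.2410125732422), 81.63136291503906) [[260.0, -36.0], [457.0, -65.0], [477.0, 76.0], [280.0, 105.0]]
t 7.5 pos [ 552.8 -178.5  177.3] shift [ 1.61 -4.87 -0.91] turn [-0.01 -0.   -3.03] q [-31.0, 2.0, 0.0, 88.0, -0.0, -22.0] F [-0.4  0.8  0.3] w 85.28918856707878 0.0
```

View pics/s2.png

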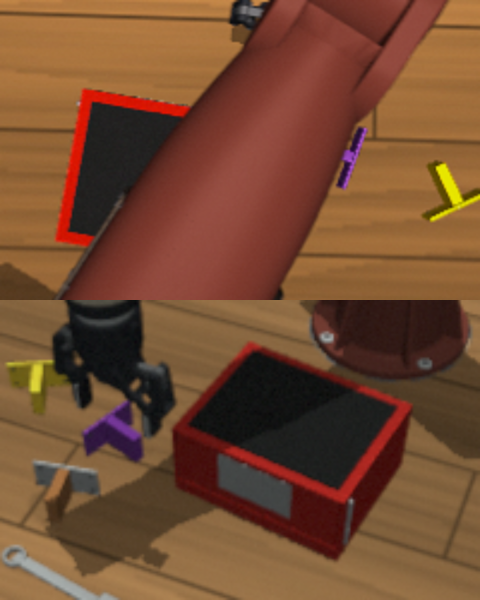

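The lower half of that picture shows the drawer front flush with the chest and its patch at (255,485). The pull stands untouched at (65,480). Next I move over the pull.

```bash
python3 -m handwheel '[[[0,0,0,0,0,-0.76,0],[0,0,0,0,0,-0.76,0],[0,0,0,0,0,-0.76,0],[0,0,0,0,0,-0.75,0],[0.3,-0.9,0,0,0,0,0],[0.3,-1,0,0,0,0,0],[0.3,-1,0,0,0,0,0],[0.3,-1,0,0,0,0,0],[0.4,-0.97,0,0,0,0,0],[0,0,0,0,0,0,0],[0,0,0,0,0,0,0]]]'
python3 - <<'E'
from h import *
to([532,-305,170],9)
im=get_image("wrist"); cv2.imwrite("pics/w2.png",im["pixels"])
for l in("pull_grip","pull_face"):print(l,[(np.round(r["xy"]).tolist(),round(r["p"],2),onz(im,r["xy"],23).round(1).tolist()) for r in spotter.tip_of(l,"wrist")])
E
```

```text
clock: 8.6
ee_pos: [532.8, -301.8, 176.2]
ee_rot: [[-0.987, -0.159, -0.001], [-0.159, 0.987, 0.002], [0.001, 0.002, -1.0]]
ft_force: [0.1, -0.2, -0.8]
grip_width: 85.4
finger_force: 0.0
t 8.6 pos [ 532.8 -301.8  176.2] shift [ 0.05 -0.12  0.25] turn [ 0.02 -0.01  0.02] q [-42.0, 8.0, 6.0, 88.0, 0.0, -51.0] F [ 0.1 -0.2 -0.8] w 85.35761427981163 0.0
pull_grip [([241.0, 325.0], 0.85, [750.3, -379.9, 23.0]), ([326.0, 180.0], 0.57, [532.4, -298.9, 23.0]), ([378.0, 65.0], 0.55, [402.2, -264.4, 23.0]), ([595.0, 159.0], 0.41, [458.5, 4.4, 23.0])]
pull_face [([346.0, 48.0], 0.81, [391.1, -300.0, 23.0]), ([221.0, 312.0], 0.77, [734.3, -408.3, 23.0]), ([324.0, 149.0], 0.73, [496.6, -306.2, 23.0])]
```

View pics/w2.png

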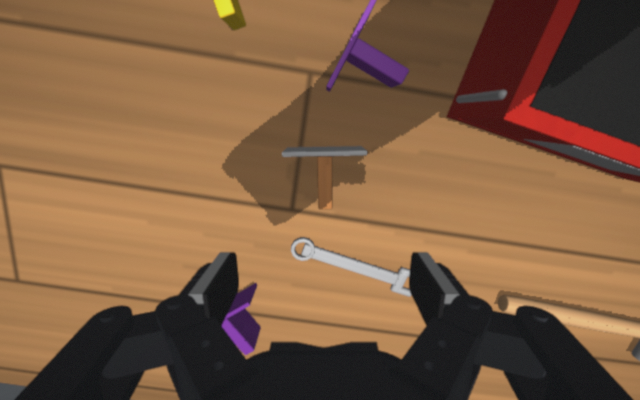

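The wrist view shows the pull's grip at (325,182) with its plate from (283,152) to (366,151), lying between the fingers' lines. The purple one at (375,60) is well clear.

```bash
python3 - <<'E'
from h import *
im=get_image("wrist"); px=im["pixels"].astype(int)
hsv=cv2.cvtColor(im["pixels"],cv2.COLOR_BGR2HSV)
roi=np.zeros(hsv.shape[:2],bool);roi[138:166,270:380]=1
m=(roi&(hsv[...,1]<70)).astype(np.uint8)
n,l,s,_=cv2.connectedComponentsWithStats(m);k=1+s[1:,4].argmax();print("plate box",s[k])
pts=np.argwhere(l==k)[:,::-1]
w=np.array([onz(im,p,46) for p in pts])[:,:2]
v=cv2.fitLine(w.astype(np.float32),cv2.DIST_HUBER,0,.01,.01).ravel()
print("y dir yaw",np.rad2deg(np.arctan2(v[1],v[0]))%180-90, cv2.minAreaRect(w.astype(np.float32)), "mid",((w[w[:,1].argmin()]+w[w[:,1].argmax()])/2).round(1))
a=onz(im,(324.7,157),46);b=onz(im,(325.5,207),46);print(a.round(),b.round())
a=onz(im,(325,182),46);print("grip ctr",a.round(1))
E
```

```text
plate box [281 145  86  11 783]
y dir yaw 10.124619 ((496.8106689453125, -306.8276672363281), (10.208532333374023, 89.97402954101562), 10.068873405456543) mid [ 500.  -306.3]
[ 503. -304.   46.] [ 558. -294.   46.]
grip ctr [ 530.3 -299.7   46. ]
```

```bash
python3 -m handwheel '[[[0.06,0.08,0.9,0,0,-0.17,0],[0,0,0.9,0,0,0,0],[0,0,0.9,0,0,0,0],[0,0,0.9,0,0,0,0],[0,0,0.9,0,0,0,0],[0,0,0.9,0,0,0,0],[0,0,0.7,0,0,0,0],[0,0,0.5,0,0,0,0],[0,0,0,0,0,0,0],[0,0,0,0,0,0,0]]]' 80
python3 -m handwheel '[[[0,0,0,0,0,0,0.5],[0,0,0,0,0,0,0.7],[0,0,0,0,0,0,0.8],[0,0,0,0,0,0,1],[0,0,0,0,0,0,1],[0,0,0,0,0,0,1],[0,0,0,0,0,0,1]]]' 80
```

```text
clock: 9.8
ee_pos: [531.9, -300.6, 12.6]
ee_rot: [[-0.984, -0.177, 0.0], [-0.177, 0.984, -0.0], [-0.0, -0.0, -1.0]]
ft_force: [-0.7, -0.4, 0.9]
grip_width: 85.4
finger_force: 0.0
clock: 10.5
ee_pos: [531.5, -300.7, 11.9]
ee_rot: [[-0.984, -0.176, -0.0], [-0.176, 0.984, 0.0], [-0.0, 0.0, -1.0]]
ft_force: [0.6, -0.5, 1.0]
grip_width: 0.5
finger_force: 0.0
```

```bash
python3 - <<'E'
from h import *
a=get_image("wrist")["pixels"];b=get_image("scene")["pixels"][120:260,170:394]
cv2.imwrite("pics/w3.png",np.vstack([cv2.resize(a,(480,300)),cv2.resize(b,(480,300))]))
to([531,-300,9],10.1)
E
```

```text
t 10.6 pos [ 531.5 -300.7   11.9] shift [0.02 0.03 0.12] turn [0.   0.   0.01] q [-42.0, 11.0, -8.0, 71.0, 0.0, -52.0] F [-0.1 -0.   0. ] w 0.23819320729852136 0.0
```

View pics/w3.png

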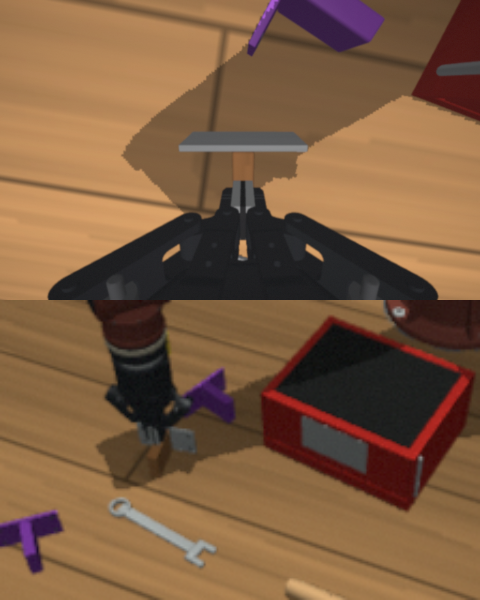

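The fingers look shut above or beside the grip: fingertips at picture (150,440), grip end at (157,470). I'll check where the reported TCP projects in that view.

```bash
python3 - <<'E'
from h import *
sc=get_image("scene"); wr=get_image("wrist")
s=arm.get_state();p=np.array(s["ee_pos"])
c=sc["pixels"][150:230,200:300].copy(); c=cv2.resize(c,None,fx=6,fy=6,interpolation=cv2.INTER_CUBIC)
def mk(P,col):
    u=(proj(sc,P)-[200,150])*6+2.5; cv2.circle(c,tuple(int(x) for x in u),3,col,-1)
mk(p,(0,255,0)); mk(p+[0,0,40],(255,255,0))
R=np.array([[np.cos(.176),-np.sin(.176)],[np.sin(.176),np.cos(.176)]])
for x,y in((30,8),(30,-8),(-30,8),(-30,-8),(-35,45),(-35,-45)):
    for z,col in((0,(0,0,255)),(46,(255,0,255))):
        q=np.array([531,-300])+R@[x,y]; mk([*q,z],col)
w=wr["pixels"][130:330,200:450].copy()
u=proj(wr,p)-[200,130]; print("tcp wrist",u); cv2.circle(w,tuple(int(x) for x in u),2,(0,255,0),-1)
for x,y in((30,8),(30,-8),(-30,8),(-30,-8),(-35,45),(-35,-45)):
    for z,col in((0,(0,0,255)),(46,(255,0,255))):
        q=np.array([531,-300])+R@[x,y]; u=proj(wr,[*q,z])-[200,130]; cv2.circle(w,tuple(int(x) for x in u),2,col,-1)
w=cv2.resize(w,(150,120)) if 0 else w
o=np.zeros((480,800,3),np.uint8); o[:,:550]=c[:,:550]; o[:200,550:]=w
cv2.imwrite("pics/chk.png",o)
E
```

```text
tcp wrist [122.99058241 101.06510959]
```

View pics/chk.png

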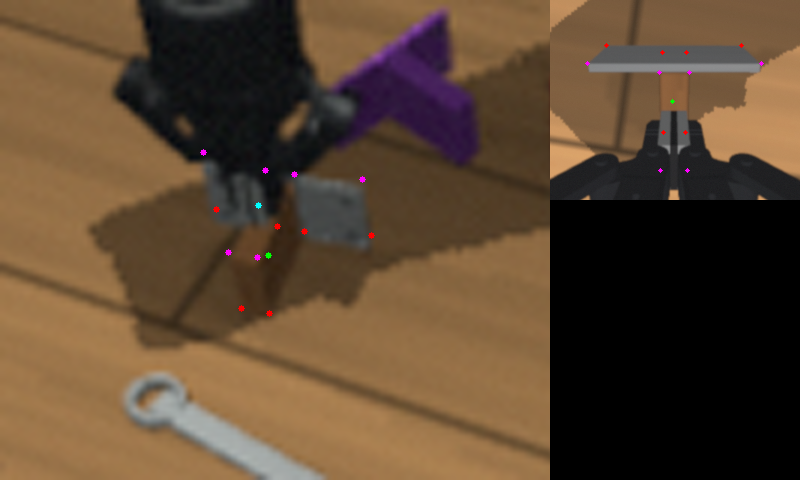

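```bash
python3 - <<'E'
from h import *
sc=get_image("scene"); wr=get_image("wrist")
s=arm.get_state();p=np.array(s["ee_pos"]);R=np.array(s["ee_rot"])
print("wrist eye-tcp",R.T@(np.array(wr["eye"])-p))
for d in(0,-13,-25,-40,-50):
    print(d,[(proj(wr,p+R@[x,0,d]).round(1).tolist(),((proj(sc,p+R@[x,0,d])-[200,150])*6+2.5).round().tolist()) for x in(11,-11)])
# the finger tip silhouette in the wrist picture, column 322, grey levels
print([ (r,wr["pixels"][r,316].tolist(),wr["pixels"][r,328].tolist()) for r in range(222,262,3)])
E
```

```text
wrist eye-tcp [  75.69034547    0.30026238 -180.77348625]
0 [([323.0, 215.5], [275.0, 241.0]), ([323.1, 246.2], [262.0, 271.0])]
-13 [([323.0, 222.7], [272.0, 225.0]), ([323.0, 255.2], [259.0, 255.0])]
-25 [([323.0, 230.2], [269.0, 210.0]), ([323.0, 264.6], [256.0, 240.0])]
-40 [([322.9, 241.3], [265.0, 191.0]), ([323.0, 278.2], [252.0, 221.0])]
-50 [([322.9, 249.9], [263.0, 178.0]), ([322.9, 288.8], [249.0, 208.0])]
[(222, [62, 98, 142], [60, 97, 142]), (225, [62, 98, 142], [61, 98, 144]), (228, [62, 98, 143], [62, 98, 143]), (231, [60, 98, 143], [62, 98, 144]), (234, [61, 97, 141], [62, 99, 144]), (237, [61, 97, 142], [63, 98, 144]), (240, [76, 95, 126], [75, 95, 126]), (243, [95, 95, 94], [92, 91, 91]), (246, [96, 96, 94], [92, 91, 91]), (249, [95, 94, 94], [92, 92, 90]), (252, [96, 95, 94], [90, 90, 90]), (255, [95, 95, 94], [89, 89, 88]), (258, [95, 95, 94], [89, 89, 88]), (261, [95, 95, 94], [89, 89, 89])]
```

Both pictures put the real fingertips about 39 mm behind the reported TCP. The wrist edge is at row 240 and the scene tip at crop (252,221), and both fit d = -39. So the gripper closed just above the grip. I'll open, go 39 mm lower while watching the force, and close again.

```bash
python3 -m handwheel '[[[0,0,-0.2,0,0,0,0],[0,0,0,0,0,0,0],[0,0,0,0,0,0,0],[0,0,0,0,0,0,0],[0,0,0,0,0,0,0],[0,0,0.6,0,0,0,0],[0,0,0.6,0,0,0,0],[0,0,0.2,0,0,0,0],[0,0,0,0,0,0,0]]]' 80
python3 -m handwheel '[[[0,0,0.2,0,0,0,0],[0,0,0.15,0,0,0,0],[0,0,0,0,0,0,0]]]' 80
```

```text
clock: 11.7
ee_pos: [530.4, -299.7, -20.2]
ee_rot: [[-0.984, -0.176, -0.002], [-0.176, 0.984, 0.002], [0.002, 0.003, -1.0]]
ft_force: [-0.5, 0.4, 0.0]
grip_width: 85.9
finger_force: 0.0
clock: 12.0
ee_pos: [531.4, -300.6, -27.2]
ee_rot: [[-0.984, -0.176, -0.0], [-0.176, 0.984, 0.0], [0.0, 0.0, -1.0]]
ft_force: [0.2, 0.7, 0.8]
grip_width: 85.8
finger_force: 0.0
```

```bash
python3 -m handwheel '[[[0,0,0,0,0,0,0.6],[0,0,0,0,0,0,0.8],[0,0,0,0,0,0,1],[0,0,0,0,0,0,1],[0,0,0,0,0,0,1],[0,0,0,0,0,0,1]]]' 80
```

```text
clock: 12.6
ee_pos: [531.8, -300.8, -26.5]
ee_rot: [[-0.984, -0.176, 0.0], [-0.176, 0.984, -0.0], [-0.0, -0.0, -1.0]]
ft_force: [-1.0, -0.0, 1.4]
grip_width: 15.1
finger_force: 78.5
```

Gripped at 15.1 mm with 78 N. Next I lift and turn to the chest's yaw.

```bash
python3 -m handwheel '[[[0,0,-0.3,0,0,0,1],[0,0,-0.5,0,0,0,1],[0,0,-0.7,0,0,0,1],[0,0,-0.7,0,0,0,1],[0,0,-0.7,0,0,0,1],[0,0,-0.6,0,0,0,1],[-0.3,0,0,0,0,0.8,1],[-0.3,0,0,0,0,0.8,1],[-0.3,0,0,0,0,0.8,1],[0,0,0,0,0,0.8,1],[0,0,0,0,0,0,1]]]' 90
python3 -c "
from h import *
to([556.8,-62.4,60],-8.3)"
```

```text
clock: 13.7
ee_pos: [554.0, -298.5, 61.1]
ee_rot: [[-0.99, 0.143, 0.0], [0.143, 0.99, 0.0], [-0.0, 0.0, -1.0]]
ft_force: [0.1, 0.7, -3.0]
grip_width: 14.6
finger_force: 87.7
t 13.7 pos [ 554.  -298.5   61.1] shift [1.25 9.36 0.05] turn [0.   0.   0.01] q [-40.0, 12.0, -2.0, 76.0, 0.0, -32.0] F [ 0.1  0.7 -3. ] w 14.645356846982253 87.7097761631012
```

```bash
python3 -m handwheel '[[[0.1,0.6,0,0,0,0,1],[0.1,0.9,0,0,0,0,1],[0.1,1,0,0,0,0,1],[0.1,1,0,0,0,0,1],[0.1,1,0,0,0,0,1],[0.1,1,0,0,0,0,1],[0.1,1,0,0,0,0,1],[0.1,1,0,0,0,0,1],[0.1,1,0,0,0,0,1],[0.1,0.6,0,0,0,0,1],[0.1,0.26,0,0,0,0,1],[0,0,0,0,0,0,1]]]' >/dev/null
python3 -m handwheel '[[[0,0,0.4,0,0,0,1],[0,0,0.5,0,0,0,1],[0,0,0.4,0,0,0,1],[0,0,0.1,0,0,0,1],[0,0,0,0,0,0,1],[0,0,0,0,0,0,1]]]'
python3 - <<'E'
from h import *
to([556.8,-62.4,26.2],-8.3)
wr=get_image("wrist"); sc=get_image("scene")
c=cv2.resize(sc["pixels"][120:240,260:420],(640,480),interpolation=cv2.INTER_CUBIC)
o=np.zeros((600,640,3),np.uint8); o[:280]=cv2.resize(wr["pixels"][0:280],(640,280)); o[280:]=cv2.resize(c,(427,320))[:, :].repeat(1,1) if 0 else cv2.copyMakeBorder(cv2.resize(c,(427,320)),0,0,0,213,0)
cv2.imwrite("pics/m1.png",o)
# expectations: plate face corners and patch corners projected
s=arm.get_state();p=np.array(s["ee_pos"]);R=np.array(s["ee_rot"])
C=p+R@[35,0,-(76-26.2)]
for y in(-45,45):
  for z in(-23,23): print("plate",y,z,proj(wr,C+R@[0,y,-z]).round(0),((proj(sc,C+R@[0,y,-z])-[260,120])*2.668+[0,280]).round(0))
n=np.array([.9893,-.1455,0]);t=np.array([.1455,.9893,0]);Q=n*461.3+t*19.3+[0,0,76]
for y in(-54,54):
  for z in(-32,32): print("patch",y,z,((proj(sc,Q+t*y+[0,0,z])-[260,120])*2.668+[0,280]).round(0))
E
```

```text
clock: 15.5
ee_pos: [560.2, -63.2, 25.9]
ee_rot: [[-0.99, 0.142, 0.0], [0.142, 0.99, 0.0], [-0.0, 0.0, -1.0]]
ft_force: [-0.7, -0.1, -2.9]
grip_width: 14.7
finger_force: 88.0
t 15.5 pos [560.2 -63.2  25.9] shift [ 0.14  0.01 -0.01] turn [0.   0.   0.02] q [-20.0, 2.0, -16.0, 72.0, 0.0, -12.0] F [-0.7 -0.1 -2.9] w 14.73395102350733 88.0455207824707
plate -45 -23 [241. 191.] [110. 492.]
plate -45 23 [209. 221.] [109. 466.]
plate 45 -23 [407. 191.] [177. 523.]
plate 45 23 [439. 221.] [178. 497.]
patch -54 -32 [134. 457.]
patch -54 32 [134. 420.]
patch 54 -32 [214. 493.]
patch 54 32 [216. 456.]
```

View pics/m1.png

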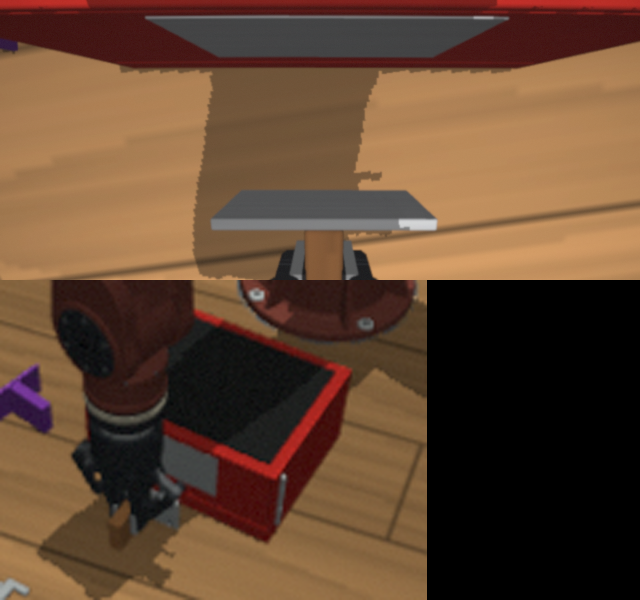

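The wrist view shows the plate upright, with its edges at (212–436,220) and (243–408,190), matching the predicted corners to within 3 px. The patch corners are at (146,17), (508,17), (218,57) and (435,57). Next I intersect those with the front plane.

```bash
python3 - <<'E'
from h import *
wr=get_image("wrist");n=np.array([.9893,-.1455,0]);t=np.array([.1455,.9893,0])
s=arm.get_state();p=np.array(s["ee_pos"])
for d in (459,461.3,463):
    r=[]
    for uv in((146,17),(508,17),(218,57),(435,57)):
        e,v=pix2ray(wr,uv); P=e+v*(d-n@e)/(n@v); r.append((round(t@P,1),round(P[2],1)))
    print(d,r)
print("tcp n,t",n@p,t@p)
e=[pix2ray(wr,u) for u in((212,221),(436,221))]
for a,v in e: q=a+v*((76+23)-a[2])/v[2]; print("plate top corner n,t",n@q,t@q)
hsv=cv2.cvtColor(wr["pixels"],cv2.COLOR_BGR2HSV); print([(c,hsv[40,c].tolist()) for c in(190,200,300,450,460)])
E
```

```text
459 [(np.float64(-37.6), np.float64(102.0)), (np.float64(76.1), np.float64(103.4)), (np.float64(-39.3), np.float64(30.8)), (np.float64(78.8), np.float64(33.1))]
461.3 [(np.float64(-33.1), np.float64(110.4)), (np.float64(71.5), np.float64(111.6)), (np.float64(-34.7), np.float64(44.9)), (np.float64(74.0), np.float64(47.0))]
463 [(np.float64(-29.8), np.float64(116.6)), (np.float64(68.1), np.float64(117.8)), (np.float64(-31.3), np.float64(55.3)), (np.float64(70.4), np.float64(57.3))]
tcp n,t 563.5906187654587 19.01233891648717
plate top corner n,t 528.9414381793148 -25.158624596925534
plate top corner n,t 528.6525638369395 62.98473478284729
[(190, [174, 19, 68]), (200, [120, 7, 70]), (300, [120, 4, 69]), (450, [110, 11, 69]), (460, [90, 4, 66])]
```

The patch centre is at t ≈ 19.4 and the plate at 18.9, with heights agreeing, so it is aligned. Now I approach the front and press gently.

```bash
python3 -m handwheel '[[[0.4,0,0,0,0,0,1],[0.6,0,0,0,0,0,1],[0.6,0,0,0,0,0,1],[0.4,0,0,0,0,0,1],[0.3,0,0,0,0,0,1],[0.2,0,0,0,0,0,1],[0,0,0,0,0,0,1],[0,0,0,0,0,0,1]]]' 100
python3 -m handwheel '[[[0.1,0,0,0,0,0,1],[0.1,0,0,0,0,0,1],[0,0,0,0,0,0,1]]]'
```

```text
clock: 16.45
ee_pos: [498.6, -54.3, 25.9]
ee_rot: [[-0.99, 0.142, 0.001], [0.142, 0.99, -0.0], [-0.001, -0.0, -1.0]]
ft_force: [-0.1, 0.3, -2.7]
grip_width: 14.9
finger_force: 97.5
clock: 16.75
ee_pos: [493.3, -53.5, 25.8]
ee_rot: [[-0.99, 0.142, 0.001], [0.142, 0.99, 0.0], [-0.001, 0.0, -1.0]]
ft_force: [0.5, -0.9, -3.5]
grip_width: 14.9
finger_force: 97.8
```

```bash
python3 -m handwheel '[[[0.1,0,0,0,0,0,1],[0.1,0,0,0,0,0,1],[0,0,0,0,0,0,1],[0,0,0,0,0,0,1]]]' | sed -n '2,4p'
python3 -m handwheel '[[[0.1,0,0,0,0,0,1],[0.06,0,0,0,0,0,1],[0,0,0,0,0,0,1],[0,0,0,0,0,0,1]]]'| sed -n '2,4p'
```

```text
ee_pos: [489.3, -52.9, 25.9]
ee_rot: [[-0.99, 0.142, 0.002], [0.142, 0.99, -0.0], [-0.002, 0.0, -1.0]]
ft_force: [6.6, -0.4, -6.2]
ee_pos: [486.0, -52.5, 26.1]
ee_rot: [[-0.99, 0.142, 0.004], [0.142, 0.99, -0.0], [-0.004, 0.0, -1.0]]
ft_force: [10.9, -0.1, -9.2]
```

```bash
python3 -m handwheel '[[[0.05,0,0.01,0,0,0,1],[0,0,0,0,0,0,1],[0,0,0,0,0,0,1],[0,0,0,0,0,0,1]]]'
python3 - <<'E'
from h import *
n=np.array([.9893,-.1455,0]);t=np.array([.1455,.9893,0])
wr=get_image("wrist"); sc=get_image("scene")
F=[]
for i in range(4):
    s=arm.get_state();F.append(s["ft_force"]);get_image("top")
F=np.mean(F,0);print("push",n@F,F,"n,t",n@np.array(s["ee_pos"]),t@np.array(s["ee_pos"]))
cv2.imwrite("pics/f1.png",np.vstack([wr["pixels"][:280],cv2.copyMakeBorder(cv2.resize(sc["pixels"][120:240,260:420],(427,320),interpolation=cv2.INTER_CUBIC),0,0,0,213,0)]))
E
```

```text
clock: 17.95
ee_pos: [485.2, -52.3, 26.1]
ee_rot: [[-0.99, 0.142, 0.005], [0.142, 0.99, -0.0], [-0.005, 0.0, -1.0]]
ft_force: [12.0, -0.6, -7.6]
grip_width: 14.9
finger_force: 97.4
push 11.378980219602232 [11.39820606 -0.70608224 -7.96763508] n,t 487.58264609514066 18.819475919352445
```

View pics/f1.png

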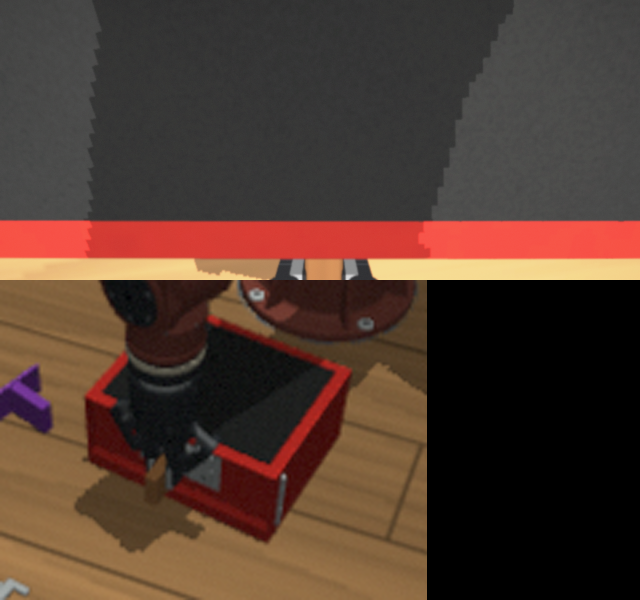

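The scene part shows the plate pressed inside the grey patch around (195,470), and the drawer sunk in evenly. The push is 11.4 N, so I add half a millimetre and hand in.

```bash
python3 -m handwheel '[[[0.025,0,0,0,0,0,1],[0,0,0,0,0,0,1],[0,0,0,0,0,0,1],[0,0,0,0,0,0,1],[0,0,0,0,0,0,1]]]'
python3 - <<'E'
from h import *
n=np.array([.9893,-.1455,0]);F=[]
for i in range(5):
    F.append(n@np.array(arm.get_state()["ft_force"]));get_image("top")
print(np.round(F,1),np.mean(F))
if 10.8<np.mean(F)<13.2: print(ticket.job_done())
E
```

```text
clock: 18.75
ee_pos: [484.7, -52.3, 26.1]
ee_rot: [[-0.99, 0.142, 0.005], [0.142, 0.99, -0.0], [-0.005, 0.0, -1.0]]
ft_force: [11.6, -0.6, -8.4]
grip_width: 14.7
finger_force: 97.4
[11.6 12.3 12.3 12.2 12.1] 12.097105868758826
the job is handed in; nothing more can be done
None
```

The job is handed in: the drawer is home and the pull is held upright inside the patch at about 12.1 N, but while closing the drawer the gripper met the chest's rim at about 51 N (44 N of it along the push), which may break the 40 N limit if that contact counts as the gripper's body.

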